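# Lay the brown angle bracket down on its long leg

## Task

Two angle brackets stand on the green bench mat, each on its short leg with the long leg up. Tip the red-brown one over its corner so that its long leg lies flat on the mat and its short leg stands up, ready for drilling; do not lift it off the mat, and keep its corner within about 40 mm of where it stands now. Leave the bright bracket and the steel sleeve as they are.

Things in the scene. Friction and masses are not known exactly. Their poses are not given: they have to be found in the camera images.
- bracket_brown: Loose L-shaped bracket, red-brown steel, 0.6 kg, to be tipped. Legs 8 mm thick, 60 wide; long leg 100, short leg 60 mm (outside). Origin: mid-point of the outer corner edge. x runs out along the short leg, z along the long leg (inner face at x=8 mm), y along the edge. Start: z up, x level, within 50 deg of away from the robot. Leaned 23 deg to -x it falls onto the long leg; then x is up.
- bracket_bright: An angle bracket of the same shape, size, axes and origin, but bright bare metal, 0.2 kg, loose, standing on its short leg beside the other about 220 mm away; left or right by chance. To be left alone.
- sleeve: Dark steel tube standing on end on the mat, loose, 60 mm outside diameter, 90 mm high, origin at the centre of its underside; between and beyond the brackets. To be left alone.
- mat: Flat dark green rubber mat fixed to the bench, 320 mm along its x, 440 mm along its y, 5 mm thick; origin at the centre of its underside, on the bench top.
Things that resemble listed ones, but are neither listed nor needed, are in the scene too. What is meant by the bracket_brown is not blue or orange, and is the larger of those in its own colour.

How it is judged:
At the end, for the whole second after the job is handed in: The red-brown bracket lies at rest on its long leg on the mat, short leg upright within 10 degrees, its corner within 45 mm of where it stood; the bright bracket and the sleeve still stand within 15 mm of where they were (angle between bracket_brown's own x axis and vertical below 0.17 rad and distance of bracket_brown from where it was at the start of the episode below 0.045 m and contact force between bracket_brown and mat above 1 N and linear speed of bracket_brown below 0.02 m/s and angular speed of bracket_brown below 0.2 rad/s and distance of each of bracket_bright, sleeve from where it was at the start of the episode below 0.015 m and angle between each of bracket_bright, sleeve's own z axis and vertical below 0.17 rad); the robot touches nothing.
It fails at once if the brown bracket is lifted off the mat (its corner more than 30 mm above the bench) (height (world z) of bracket_brown above 0.03 m).
It fails at once if the bright bracket is moved by more than 15 mm or tipped (distance of bracket_bright from where it was at the start of the episode above 0.015 m or angle between bracket_bright's own z axis and vertical above 0.17 rad).
It fails at once if the sleeve is moved by more than 15 mm or tipped (distance of sleeve from where it was at the start of the episode above 0.015 m or angle between sleeve's own z axis and vertical above 0.17 rad).
It also fails if it takes over 29 s, if anything falls off the work surface, if the arm or the gripper's body presses on something with over 40 N, if the wrist force passes 120 N, or if a joint passes its speed limit or range.

## Robot

A 7-joint arm with a two-finger parallel gripper is mounted at the origin on the work surface. World frame = base frame: x ahead of the robot, y to its left, z up, the work surface at z = 0. Lengths are in m, angles in rad, forces in N, time in s.
With the tool pointing down it reaches from about 0.4 to 0.85 m from the base axis. Payload 4.5 kg.
Tool frame: the origin (TCP) lies on the centre line of the jaws, within the pads' length; the fingertips stand 11 mm ahead of it and the grasp point (between the pads) lies 8 mm behind it; z points along the fingers, y is the direction in which the jaws open and shut (so a half turn about z gives the same grasp; the last joint's range is limited). The gripper opens to 85 mm and grips with 20 to 120 N. Pads are 22 mm wide; open, the fingers measure 114 mm over their backs; the gripper's body (76 mm by 85 mm) begins 54 mm behind the grasp point. The pads swing forward as they close: fully open they stand 13 mm farther back than shut.
Start: joints at [1.152, 0.689, -0.195, 1.565, 0.157, 0.902, -0.215], TCP at [0.273, -0.562, 0.242] pointing down, gripper open.
Joint ranges: [-3.01, 3.01], [-0.46, 2.08], [-1.47, 1.51], [0.13, 2.56], [-1, 4.14], [0.04, 2.09], [-2.66, 2.66]. Speed limits (rad/s): [2.57, 2.57, 3.14, 3.14, 3.14, 3.14, 3.14].

## Interface

Orientations are given as a unit quaternion [w, x, y, z].
In Python, from workcell import arm gives the robot as it stands.
- The arm moves only by the tool apply_moves, never from a script. Its argument "moves" is a list of rows, each a list of 3 entries, a list of its own where there are three numbers: the opening, from 0 (shut) to 1 (fully open), then the shift along the tool's x, y, z in units of 30 mm (1.0 is 30 mm), then the turn about the tool's z in units of 6 degrees (1.0 is 6 degrees). In form: [[hand, [tx, ty, tz], turn], ...]. A call has 1 to 10 rows; each row is the pose to reach, as a shift and turn from the pose commanded when the call began, along the tool's axes at that moment; what a row does not reach only later rows make up. A row lasts 1/12 s, in which the tool goes at most 41.7 mm and 7.16 degrees, less where a joint would pass 70% of its speed; a pose out of reach is approached as far as the arm can. A call with a gripper value outside its range is refused whole. The fingers move at their own pace and stop on an object; "squeeze" is the grip in N (left out, the last holds). Time passes only in rows, so rows that repeat a pose let the fingers close. It gives the time, the measured TCP pose, the force and the opening at its end, in the units of the state.
- arm.get_obs(): the state, without advancing time (a new reading comes with each control period).
- arm.read_camera(name): name is "scene" or "side" or "wrist"; returns a dict with "pixels" (400x640x3 uint8, red, green, blue), "fx", "fy", "cx", "cy" (pixels), "world_from_camera" (4x4, takes a point from camera to world coordinates). Camera axes: x right, y down, z forward; pixel columns grow to the right and rows downward; lengths in m; the calibration is good to about 2 mm. A picture is of the moment at which its call begins. There is no depth.
- arm.sign_off(): hands the job in, once; it reports no verdict.
The state is a dict: "time": time; "joints": joint angles; "joint_vel": joint speeds; "joint_efforts": joint torques, N m; "position": TCP position; "orientation": TCP orientation; "wrist_force": force on the tool from outside, world axes, zero at the start; "wrist_torque": the same for the moment, N m; "finger_gap": opening from 0.0 (shut) to 1.0 (fully open).
Only numpy, scipy, OpenCV 4.12 (cv2) and the standard library are available. Lean on these libraries where they do the work, as an engineer would, in place of code of your own. Each camera call takes 0.05 s, during which the arm holds its last target.

## Working session

There is one attempt and no reset: what is moved stays moved. The work goes in short steps, Python scripts to look and compute and a tool call to move; the robot and the scene stay as the last step left them, time stands still between calls to the robot, and variables do not carry over. Pictures are saved under pics/ and viewed, and the job is handed in when it is done.

Besides the shell and the picture viewer there is one more tool, called after "Request:" as name([rows], argument=value, ...), one row to a line, values as JSON. apply_moves: Moves the arm, as the interface text tells. Its arguments: {"type":"object","properties":{"moves":{"type":"array"},"squeeze":{"type":"number"}},"required":["moves"]}

```bash
mkdir -p pics; ls; cat > h.py <<'E'
import numpy as np,cv2,json
from workcell import arm
def shot(n,f):
    c=arm.read_camera(n); cv2.imwrite(f'pics/{f}.png',cv2.cvtColor(c['pixels'],cv2.COLOR_RGB2BGR))
    np.savez(f'pics/{f}.npz',K=[c['fx'],c['fy'],c['cx'],c['cy']],T=c['world_from_camera'])
def ray(f,u,v):
    d=np.load(f'pics/{f}.npz');fx,fy,cx,cy=d['K'];T=d['T']
    r=T[:3,:3]@np.array([(u-cx)/fx,(v-cy)/fy,1]);return T[:3,3],r/np.linalg.norm(r)
def plane(f,u,v,z):
    o,r=ray(f,u,v);return o+r*(z-o[2])/r[2]
def tri(*obs):
    A=np.zeros((3,3));b=np.zeros(3)
    for f,u,v in obs:
        o,r=ray(f,u,v);P=np.eye(3)-np.outer(r,r);A+=P;b+=P@o
    p=np.linalg.solve(A,b)
    return p,[np.linalg.norm((np.eye(3)-np.outer(r,r))@(p-o)) for o,r in (ray(*q) for q in obs)]
def proj(f,p):
    d=np.load(f'pics/{f}.npz');fx,fy,cx,cy=d['K'];T=d['T']
    q=T[:3,:3].T@(np.asarray(p)-T[:3,3]);return np.array([fx*q[0]/q[2]+cx,fy*q[1]/q[2]+cy])
def crop(f,x0,y0,x1,y1,s,o):
    i=cv2.imread(f'pics/{f}.png')[y0:y1,x0:x1];cv2.imwrite(f'pics/{o}.png',cv2.resize(i,None,fx=s,fy=s,interpolation=cv2.INTER_CUBIC))
E
python3 - <<'E'
from h import *
np.set_printoptions(precision=4,suppress=True)
for n in('scene','side','wrist'): shot(n,n+'0')
print(arm.get_obs())
E
```

```text
pics
{'time': 0.15, 'joints': array([ 1.1518,  0.6898, -0.1945,  1.5661,  0.1573,  0.9025, -0.215 ]), 'joint_vel': array([ 0.0007, -0.0008, -0.003 , -0.0038,  0.0002, -0.0003, -0.0001]), 'joint_efforts': array([ -0.0012, -53.9932,  -1.2683, -15.8719,   0.0093,   0.0065,
        -0.    ]), 'position': array([ 0.2732, -0.5616,  0.2417]), 'orientation': array([-0.0007,  0.9745,  0.2245, -0.0002]), 'wrist_force': array([0.2665, 0.1703, 0.0449]), 'wrist_torque': array([-0.0085,  0.0116,  0.0513]), 'finger_gap': 0.9998626437532846}
```

View pics/scene0.png

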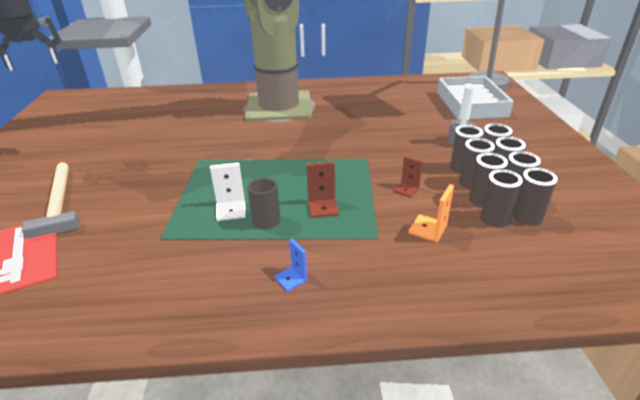

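View pics/side0.png

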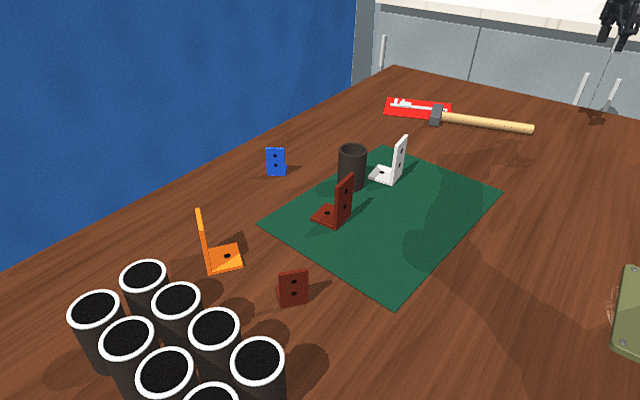

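View pics/wrist0.png

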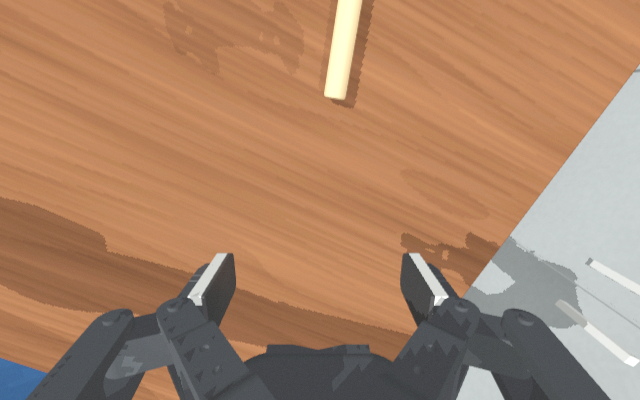

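The scene view shows the brown bracket on the mat at about (322,190), the white one at (229,190) and the sleeve at (264,203). In the side view the brown one is at about (338,203). The smaller brown decoy stands off the mat. I'll enlarge both views next.

```bash
python3 - <<'E'
from h import *
crop('scene0',200,150,360,250,5,'c1'); crop('side0',290,120,420,240,5,'c2')
E
```

```text
(no output)
```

View pics/c1.png

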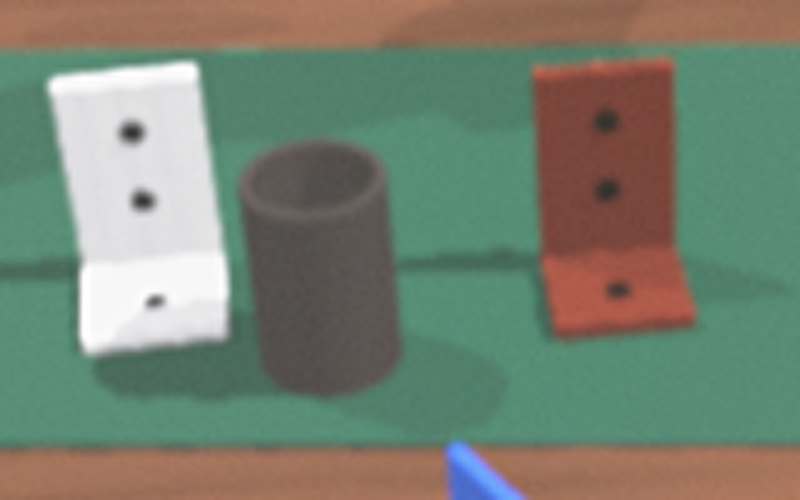

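View pics/c2.png

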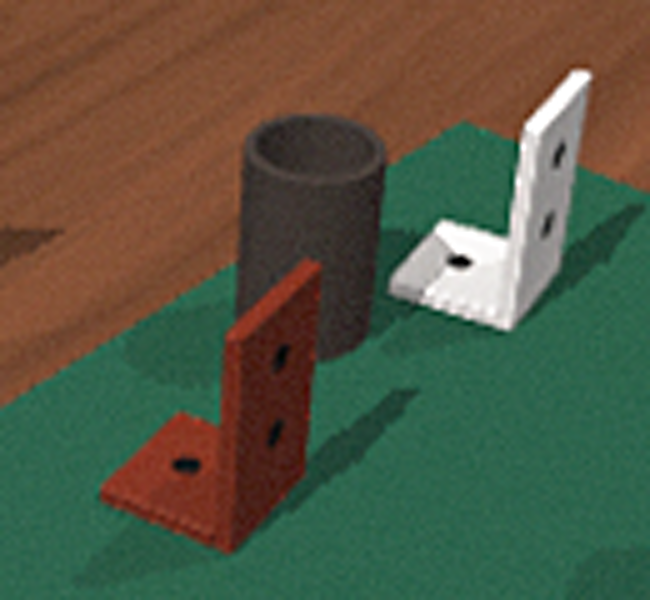

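```bash
cat > fit.py <<'E'
from h import *
from scipy.optimize import least_squares
np.set_printoptions(precision=4,suppress=True)
def body(p,q):
    c,s=np.cos(p[2]),np.sin(p[2]); return np.array([p[0]+c*q[0]-s*q[1],p[1]+s*q[0]+c*q[1],p[3]+q[2]])
O=[('scene0',(535/5+200,68/5+150),(0,-.03,.1)),('scene0',(672/5+200,61/5+150),(0,.03,.1)),
('scene0',(558/5+200,338/5+150),(.06,-.03,0)),('scene0',(695/5+200,325/5+150),(.06,.03,0)),
('side0',(230/5+290,553/5+120),(0,.03,0)),('side0',(303/5+290,478/5+120),(0,-.03,0)),
('side0',(318/5+290,262/5+120),(0,-.03,.1)),('side0',(228/5+290,338/5+120),(.008,.03,.1)),('side0',(100/5+290,493/5+120),(.06,.03,.008))]
f=lambda p:np.concatenate([proj(n,body(p,q))-uv for n,uv,q in O])
r=least_squares(f,[.6,.1,0,.005]);print(r.x,np.degrees(r.x[2]));print(r.fun.reshape(-1,2))
# sleeve, white
print('sleeve top',tri(('scene0',313/5+200,180/5+150),('side0',314/5+290,148/5+120)))
print('white corner +y', tri(('scene0',228/5+200,255/5+150),('side0',512/5+290,325/5+120)), plane('side0',512/5+290,327/5+120,.005))
print('white top', plane('scene0',52/5+200,80/5+150,.105),plane('scene0',198/5+200,65/5+150,.105))
E
python3 fit.py
```

```text
[0.5551 0.101  0.0901 0.0045] 5.163142725207388
[[-0.5436  0.1487]
 [ 0.151  -1.152 ]
 [ 0.3096  1.0707]
 [ 0.7041  0.5863]
 [ 0.4262  1.0697]
 [ 0.3331 -0.4405]
 [ 0.9007  0.4619]
 [-0.5895 -0.6801]
 [-0.3153 -0.7705]]
sleeve top (array([ 0.6177, -0.0194,  0.0933]), [np.float64(3.4229630996894405e-06), np.float64(3.4229630996463613e-06)])
white corner +y (array([ 0.5409, -0.0696,  0.0077]), [np.float64(0.0015685739241608934), np.float64(0.0015685739241608318)]) [ 0.5418 -0.0746  0.005 ]
white top [ 0.5479 -0.1303  0.105 ] [ 0.5414 -0.0699  0.105 ]
```

```bash
cat > delta.py <<'E'
from h import *
import sys
from scipy.spatial.transform import Rotation as R
np.set_printoptions(precision=3,suppress=True)
o=arm.get_obs();q=o['orientation'];Rt=R.from_quat([q[1],q[2],q[3],q[0]]).as_matrix()
t=np.array([float(a) for a in sys.argv[1:4]]);yaw=float(sys.argv[4])
print('pos',o['position'],'t',o['time'],'gap',o['finger_gap'],'F',o['wrist_force'])
print('units',Rt.T@(t-o['position'])/.03,'tool x yaw',np.degrees(np.arctan2(Rt[1,0],Rt[0,0])),'turn',(np.degrees(np.arctan2(Rt[1,0],Rt[0,0]))-yaw)/6)
E
python3 delta.py .559 .101 .2 5.2
```

```text
pos [ 0.273 -0.562  0.242] t 0.15 gap 0.9998626437532846 F [0.267 0.17  0.045]
units [ 18.231 -15.689   1.409] tool x yaw 25.950203075499747 turn 3.458367179249958
```

Request:
apply_moves([
  [1, [18.2, -15.7, 0], 3.46],
  [1, [18.2, -15.7, 0], 3.46],
  [1, [18.2, -15.7, 0], 3.46],
  [1, [18.2, -15.7, 0], 3.46],
  [1, [18.2, -15.7, 0], 3.46],
  [1, [18.2, -15.7, 0], 3.46],
  [1, [18.2, -15.7, 0], 3.46],
  [1, [18.2, -15.7, 0], 3.46],
  [1, [18.2, -15.7, 0], 3.46],
  [1, [18.2, -15.7, 0], 3.46],
], squeeze=20)

```text
time: 0.98
position: [0.4384, -0.1773, 0.2423]
orientation: [0.0, 0.999, 0.045, 0.0]
wrist_force: [0.9, 0.1, -0.2]
finger_gap: 0.999
```

```bash
python3 delta.py .559 .101 .2 5.2
```

```text
pos [ 0.438 -0.177  0.242] t 0.9833 gap 0.9988373006914811 F [ 0.896  0.133 -0.246]
units [ 4.839 -8.876  1.41 ] tool x yaw 5.177770702057359 turn -0.0037048829904402503
```

Request:
apply_moves([
  [1, [4.8, -8.9, 0], 0],
  [1, [4.8, -8.9, 0], 0],
  [1, [4.8, -8.9, 0], 0],
  [1, [4.8, -8.9, 0.5], 0],
  [1, [4.8, -8.9, 1.4], 0],
  [1, [4.8, -8.9, 1.4], 0],
  [1, [4.8, -8.9, 1.4], 0],
  [1, [4.8, -8.9, 1.4], 0],
  [1, [4.8, -8.9, 1.4], 0],
  [1, [4.8, -8.9, 1.4], 0],
])

```text
time: 1.82
position: [0.5569, 0.1007, 0.1995]
orientation: [0.0, 0.999, 0.046, -0.001]
wrist_force: [-0.0, 0.2, -0.8]
finger_gap: 1.0
```

```bash
python3 delta.py .559 .101 .2 5.2; python3 -c "
from h import *
shot('wrist','w1')"
```

```text
pos [0.557 0.101 0.2  ] t 1.8167 gap 0.9996321338796796 F [-0.012  0.154 -0.803]
units [ 0.069 -0.003 -0.016] tool x yaw 5.330375954719779 turn 0.021729325786629783
```

View pics/w1.png

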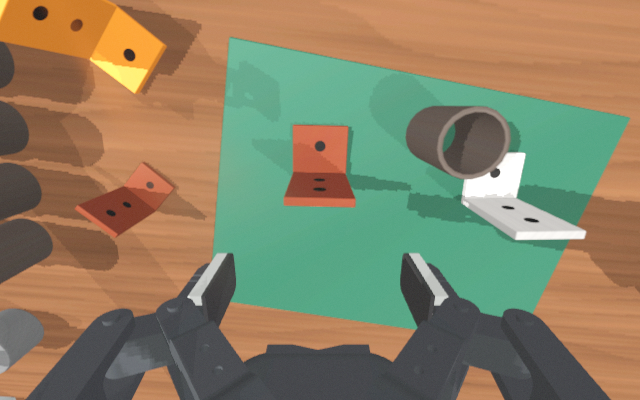

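The wrist view shows the outer top edge of the brown bracket running from (284,206) to (355,206), parallel to the jaws. Its middle, column 319.5, sits on the gripper's centre line. I'll triangulate it against the fit.

```bash
python3 - <<'E'
from h import *
np.set_printoptions(precision=4,suppress=True)
a=plane('w1',284,206.5,.105);b=plane('w1',355,206.5,.105);print(a,b,(a+b)/2,np.linalg.norm(a-b))
print(tri(('w1',284,206.5),('scene0',334.4,162.3)),tri(('w1',355,206.5),('scene0',307,163.6),('side0',353.6,172.4)))
E
```

```text
[0.5532 0.1282 0.105 ] [0.5587 0.0693 0.105 ] [0.5559 0.0988 0.105 ] 0.05916909067445518
(array([0.5517, 0.1296, 0.101 ]), [np.float64(0.0010058783696966218), np.float64(0.0010058783696966147)]) (array([0.5592, 0.0711, 0.1055]), [np.float64(0.0016841845172309389), np.float64(0.001144107184645844), np.float64(0.0007187133115215514)])
```

Request:
apply_moves([
  [1, [0.1, 0.02, 1.5], 0],
  [1, [0.1, 0.02, 2.5], 0],
  [1, [0.1, 0.02, 3.25], 0],
  [1, [0.1, 0.02, 3.25], 0],
  [1, [0.1, 0.02, 3.25], 0],
  [1, [0.1, 0.02, 3.25], 0],
])

```text
time: 2.37
position: [0.5614, 0.0982, 0.1044]
orientation: [0.0, 0.999, 0.044, 0.001]
wrist_force: [0.3, -0.8, 0.1]
finger_gap: 1.0
```

```bash
python3 delta.py .5595 .1 .102 5.2; python3 -c "
from h import *
shot('wrist','w2');shot('side','s2');crop('side2' if 0 else 's2',250,60,450,240,4,'s2c')"
```

```text
pos [0.561 0.098 0.104] t 2.3667 gap 1.000057632657903 F [ 0.283 -0.761  0.075]
units [-0.058 -0.064  0.079] tool x yaw 5.079726869491555 turn -0.020045521751407502
```

View pics/w2.png

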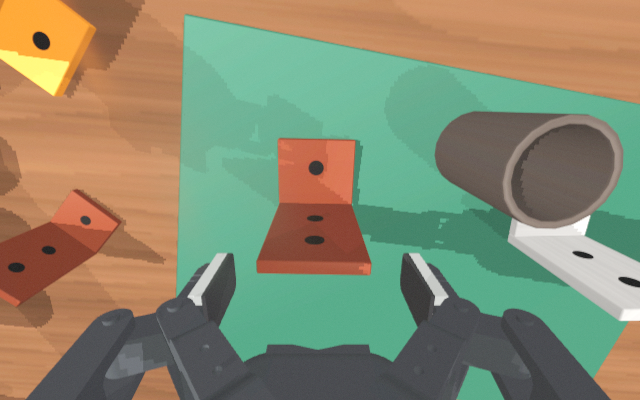

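View pics/s2c.png

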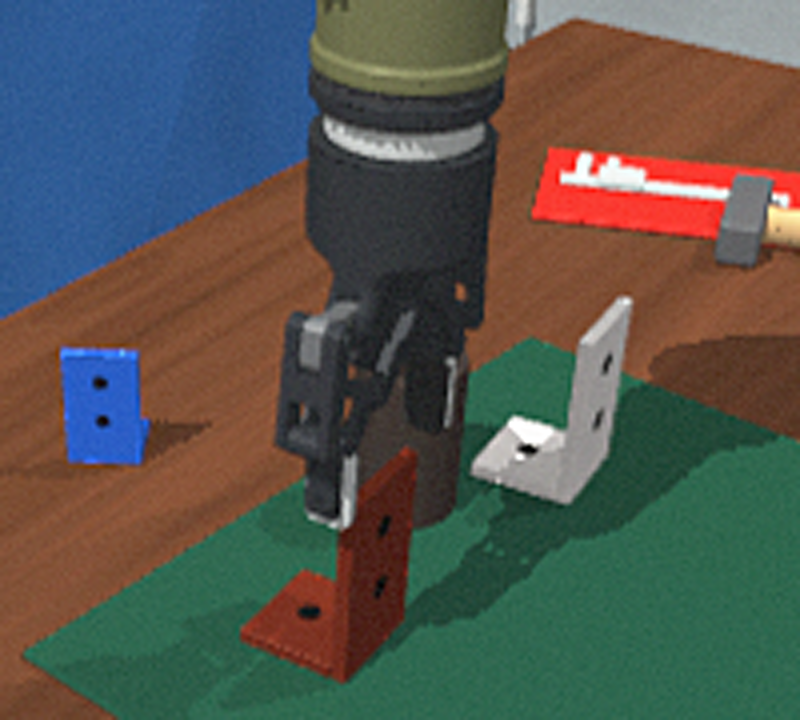

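```bash
python3 - <<'E'
from h import *
for z in(.085,.095,.105):
  for y in (.141,.155): print(z,y,(proj('s2',[.5575,y,z])-[250,60])*4)
E
```

```text
0.085 0.141 [331.49856921 555.70057391]
0.085 0.155 [313.37702098 570.58193966]
0.095 0.141 [332.40517258 537.30133365]
0.095 0.155 [314.1428631 552.071606 ]
0.105 0.141 [333.32695775 518.5939835 ]
0.105 0.155 [314.92169592 533.24728836]
```

Request:
apply_moves([
  [1, [-0.04, -0.04, 0.25], 0],
  [1, [-0.04, -0.04, 0.25], 0],
  [0.6, [-0.04, -0.04, 0.25], 0],
  [0.6, [-0.04, -0.04, 0.25], 0],
  [0.6, [-0.04, -0.04, 0.25], 0],
  [0.6, [-0.04, -0.04, 0.25], 0],
  [0.6, [-0.04, -0.04, 0.25], 0],
  [0.6, [-0.04, -0.04, 0.25], 0],
], squeeze=20)

```text
time: 3.13
position: [0.5592, 0.1003, 0.0956]
orientation: [0.0, 0.999, 0.045, 0.0]
wrist_force: [-1.7, -1.0, 5.1]
finger_gap: 0.697
```

```bash
python3 delta.py .5595 .1 .097 5.2; python3 -c "
from h import *
shot('wrist','w3');shot('side','s3');crop('s3',270,100,420,240,5,'s3c')"
```

```text
pos [0.559 0.1   0.096] t 3.1333 gap 0.6973325252941956 F [-1.728 -1.014  5.059]
units [ 0.009  0.012 -0.046] tool x yaw 5.183916013275031 turn -0.0026806644541615596
```

View pics/w3.png

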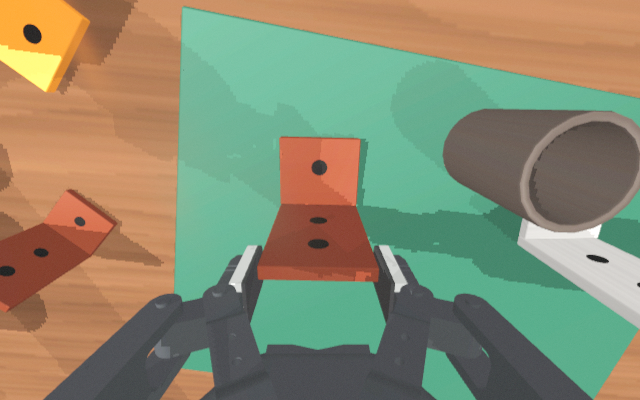

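View pics/s3c.png

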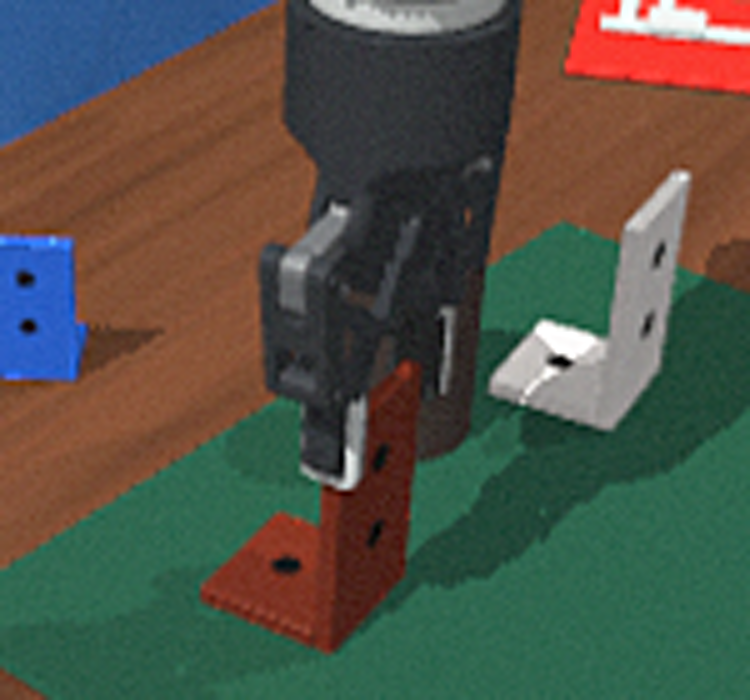

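```bash
python3 -c "
import numpy as np
for t in range(4,89,4):
  r=np.radians(t);print(t,round((4*np.cos(r)-91*np.sin(r)-4)/30,2),round((91-91*np.cos(r)-4*np.sin(r))/30,2))"
```

```text
4 -0.21 -0.0
8 -0.42 0.01
12 -0.63 0.04
16 -0.84 0.08
20 -1.05 0.14
24 -1.25 0.21
28 -1.44 0.29
32 -1.63 0.39
36 -1.81 0.5
40 -1.98 0.62
44 -2.14 0.76
48 -2.3 0.9
52 -2.44 1.06
56 -2.57 1.23
60 -2.69 1.4
64 -2.8 1.58
68 -2.9 1.77
72 -2.98 1.97
76 -3.04 2.17
80 -3.1 2.38
84 -3.14 2.58
88 -3.16 2.79
```

Request:
apply_moves([
  [0.6, [-0.1, 0, 0], 0],
  [0.6, [-0.21, 0, 0], 0],
  [0.6, [-0.32, 0, 0], 0],
  [0.6, [-0.42, 0, 0.01], 0],
  [0.6, [-0.53, 0, 0.03], 0],
  [0.6, [-0.63, 0, 0.04], 0],
  [0.6, [-0.84, 0, 0.08], 0],
  [0.6, [-0.84, 0, 0.08], 0],
], squeeze=20)

```text
time: 3.9
position: [0.5318, 0.098, 0.0925]
orientation: [0.0, 0.999, 0.045, -0.002]
wrist_force: [0.5, 0.3, 3.0]
finger_gap: 0.696
```

```bash
python3 -c "
from h import *
shot('side','s4');crop('s4',270,100,420,240,5,'s4c')"
```

```text
(no output)
```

View pics/s4c.png

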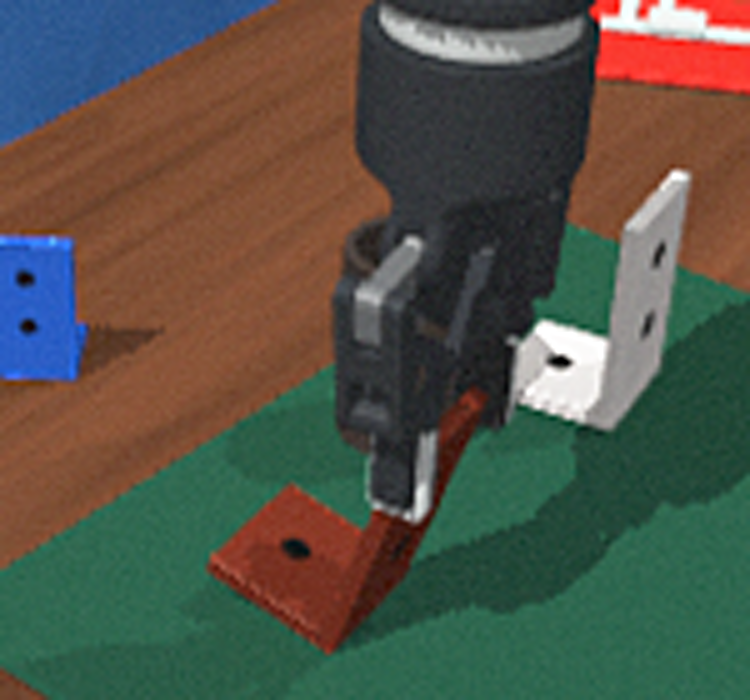

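The bracket is tipping about its corner, which is still at crop (330,652), and the forces are low. I'll continue along the arc.

Request:
apply_moves([
  [0.6, [-0.21, 0, 0.06], 0],
  [0.6, [-0.41, 0, 0.13], 0],
  [0.6, [-0.6, 0, 0.21], 0],
  [0.6, [-0.79, 0, 0.31], 0],
  [0.6, [-0.97, 0, 0.42], 0],
  [0.6, [-1.14, 0, 0.54], 0],
  [0.6, [-1.3, 0, 0.68], 0],
  [0.6, [-1.46, 0, 0.82], 0],
  [0.6, [-1.46, 0, 0.82], 0],
  [0.6, [-1.46, 0, 0.82], 0],
], squeeze=20)

```text
time: 4.78
position: [0.4884, 0.094, 0.0677]
orientation: [0.0, 0.999, 0.046, -0.002]
wrist_force: [-3.7, -0.2, 4.8]
finger_gap: 0.698
```

```bash
python3 -c "
from h import *
shot('side','s5');crop('s5',270,100,420,240,5,'s5c')"
```

```text
(no output)
```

View pics/s5c.png

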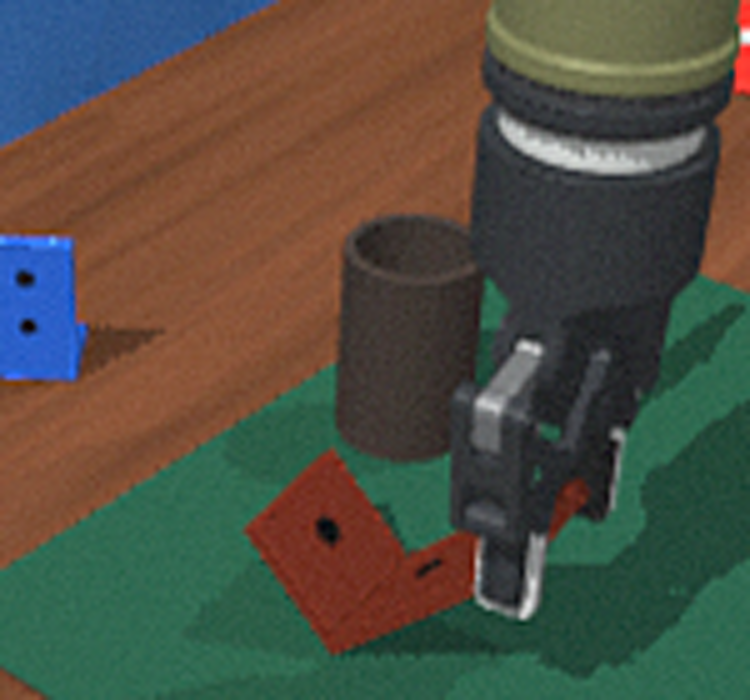

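Request:
apply_moves([
  [0.6, [-0.14, 0, 0.16], 0],
  [0.6, [-0.27, 0, 0.33], 0],
  [0.6, [-0.39, 0, 0.5], 0],
  [0.6, [-0.5, 0, 0.68], 0],
  [0.6, [-0.6, 0, 0.87], 0],
  [0.6, [-0.68, 0, 1.07], 0],
  [0.6, [-0.74, 0, 1.27], 0],
  [0.6, [-0.8, 0, 1.46], 0],
  [0.6, [-0.8, 0, 1.46], 0],
  [0.6, [-0.8, 0, 1.46], 0],
], squeeze=20)

```text
time: 5.67
position: [0.4656, 0.0915, 0.024]
orientation: [0.0, 0.999, 0.045, -0.001]
wrist_force: [-4.5, 0.3, 0.8]
finger_gap: 0.697
```

```bash
python3 -c "
from h import *
shot('side','s6');crop('s6',270,100,420,240,5,'s6c')"
```

```text
(no output)
```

View pics/s6c.png

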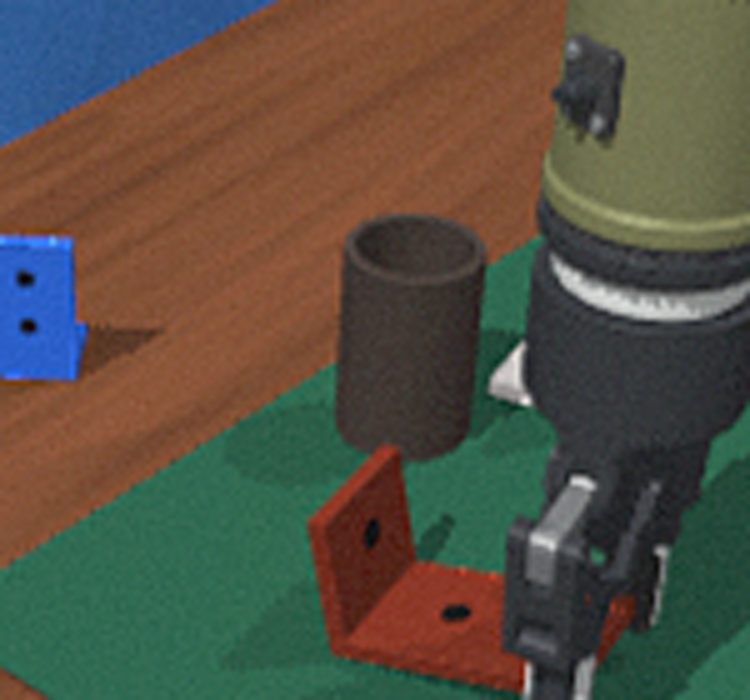

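The bracket leans at about 80 degrees, with its short leg nearly upright. I'll lower it another 5 mm, then open, wait and retreat upward.

Request:
apply_moves([
  [0.6, [-0.03, 0, 0.1], 0],
  [0.6, [-0.04, 0, 0.17], 0],
  [0.6, [-0.04, 0, 0.17], 0],
  [0.6, [-0.04, 0, 0.17], 0],
  [1, [-0.04, 0, 0.17], 0],
  [1, [-0.04, 0, 0.17], 0],
  [1, [-0.04, 0, 0.17], 0],
  [1, [-0.04, 0, 0.17], 0],
  [1, [-0.04, 0, 0.17], 0],
  [1, [-0.04, 0, 0.17], 0],
], squeeze=20)

```text
time: 6.55
position: [0.4657, 0.092, 0.0195]
orientation: [-0.0, 0.999, 0.045, 0.0]
wrist_force: [-0.1, -0.5, -0.7]
finger_gap: 0.998
```

```bash
python3 -c "
from h import *
shot('wrist','w7');shot('side','s7')"
```

```text
(no output)
```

View pics/w7.png

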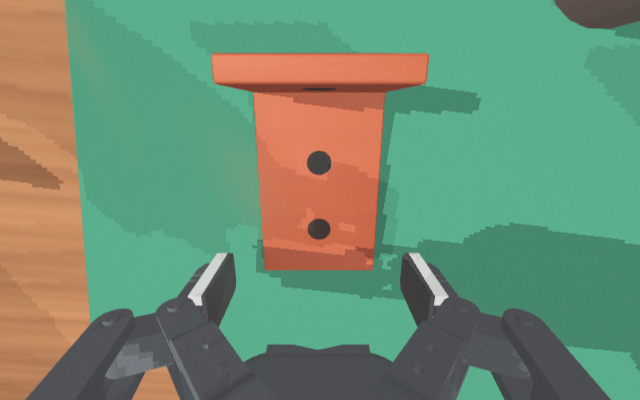

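The jaws are clear on both sides of the long leg, at columns 235 and 402 against leg edges at 263 and 375. I'll retreat straight up.

Request:
apply_moves([
  [1, [0, 0, -0.5], 0],
  [1, [0, 0, -1.2], 0],
  [1, [0, 0, -2.2], 0],
  [1, [0, 0, -3.4], 0],
  [1, [0, 0, -4.6], 0],
  [1, [0, 0, -5.8], 0],
  [1, [0, 0, -6], 0],
  [1, [0, 0, -6], 0],
  [1, [0, 0, -6], 0],
  [1, [0, 0, -6], 0],
])

```text
time: 7.48
position: [0.4642, 0.0917, 0.198]
orientation: [0.0, 0.999, 0.045, -0.001]
wrist_force: [0.3, -0.8, 0.3]
finger_gap: 1.002
```

```bash
python3 -c "
from h import *
shot('scene','sc8');shot('side','s8');crop('s8',270,100,420,240,5,'s8c');crop('sc8',200,150,360,250,5,'sc8c')"
```

```text
(no output)
```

View pics/s8c.png

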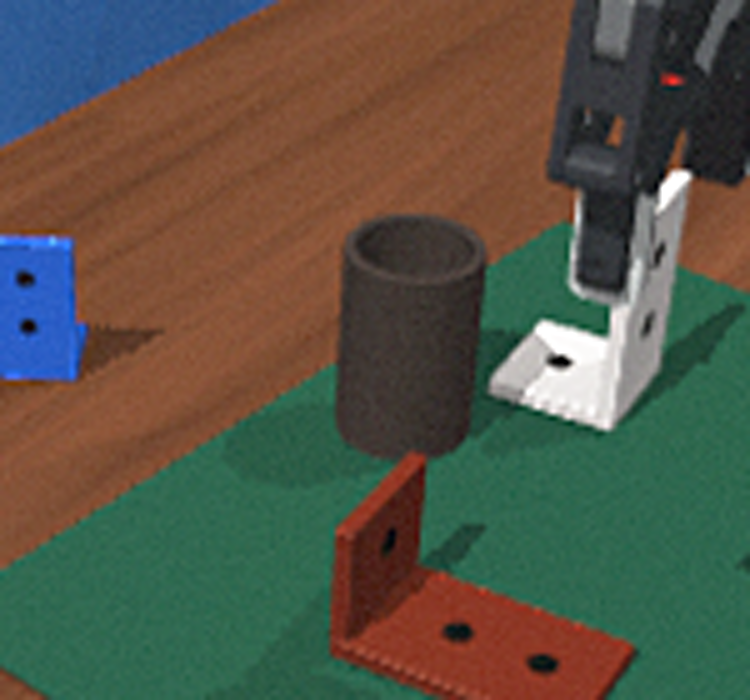

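View pics/sc8c.png

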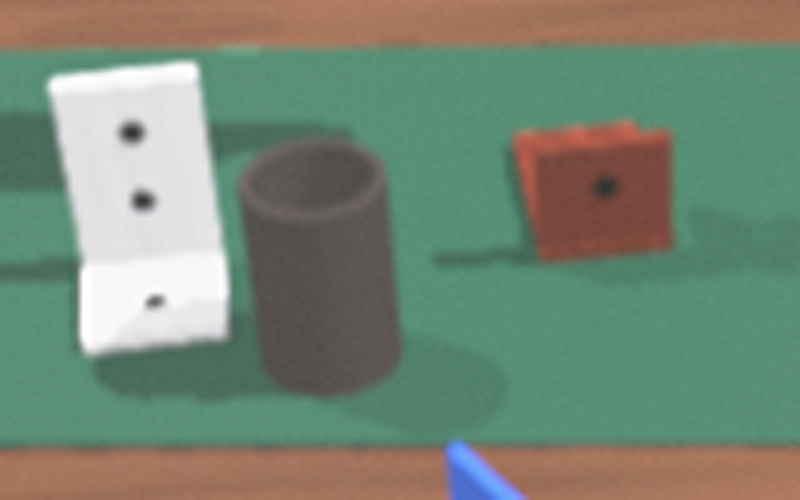

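The bracket lies flat with its short leg upright. Its corner is at side crop (332,652), against (330,652) before. The white bracket and the sleeve have the same pixels as at the start, and the arm is clear.

```bash
python3 -c "
from h import *
a=plane('s8',270+332/5,100+652/5,.005);b=plane('s8',270+330/5,100+652/5,.005);print((a-b)*1000)
o=arm.get_obs();print(o['wrist_force'],abs(o['joint_vel']).max())
print(arm.sign_off())"
```

```text
[-0.60622877 -0.464608    0.        ]
[-3.87542514e-02  2.48214385e-04 -9.03835209e-01] 0.006148763083117436
the job is handed in; nothing more can be done
None
```

The red-brown bracket now lies on its long leg with its short leg standing up, and I have handed the job in at about 7.6 s on the robot's clock. No verdict was given.

I gripped the top of the long leg across its width at 20 N. I then moved the grip along an arc about the outer corner, so the bracket turned between the pads with its corner on the mat. I let go close to flat and raised the arm straight up.

**Last checks:**
- **Brown bracket:** in both the side and scene views it looks flat on the mat with the short leg upright. I judged that by eye and did not compute the angle. Its corner is about 1 mm from where it started.
- **Bright bracket and sleeve:** both are at the same pixels as before the job.
- **Forces:** wrist readings stayed below about 7 N in every report. At hand-in the force was about 1 N and the arm was at rest, clear of everything.

No check failed. One thing disagreed with the description: with the jaws open, the fingertips stood about 7 mm farther back than the stated 11 mm ahead of the tool point, because of how the pads swing. I went about 8 mm deeper before closing to allow for it.

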